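# Set, unlock and hold the cap stamping press

### The arm

A 6-joint arm with a two-finger parallel gripper is mounted at the origin on a cart in front of the work surface, level with it; the furniture and walls round the work are solid. World frame = base frame: x ahead of the robot, y to its left, z up, the work surface at z = 0. Lengths are in m, angles in rad, forces in N, time in s.
With the tool pointing down it reaches from about 0.35 to 0.85 m from the base axis. Payload 8.1 kg.
Tool frame: the origin (TCP) lies midway between the tips of the shut fingers; the grasp point (between the pads) lies 19 mm behind it; z points along the fingers, y is the direction in which the jaws open and shut (so a half turn about z gives the same grasp; the last joint's range is limited). The gripper opens to 93 mm and grips with 3 to 60 N. Pads are 15 mm wide; open, the fingers measure 128 mm over their backs; the gripper's body (75 mm by 188 mm) begins 65 mm behind the grasp point.
Start: joints at [-1.199, 0.13, 1.488, -0, 1.523, -0.085], TCP at [0.265, -0.538, 0.219] pointing down, gripper open.
Joint ranges: [-2.96, 2.96], [-0.89, 2.26], [0.02, 2.5], [-1.34, 4.48], [0, 2.73], [-2.66, 2.66]. Speed limits (rad/s): [2.39, 2.39, 2.79, 3.14, 3.14, 3.14].

### API

Orientations are given as a rotation vector (axis times angle).
In Python, from plant import monitor, eyes, ticket gives the robot as it stands.
- The arm moves only by the tool send_rows, never from a script. Its argument "motion" is a list of rows, each a list of 2 entries, a list of its own where there are three numbers: the shift along the tool's x, y, z in m, then the turn about the tool's z in degrees. In form: [[[dx, dy, dz], twist], ...]. A call has 1 to 12 rows; each row is the pose to reach, as a shift and turn from the pose commanded when the call began, along the tool's axes at that moment; what a row does not reach only later rows make up. A row lasts 1/8 s, in which the tool goes at most 62.5 mm and 10.7 degrees, less where a joint would pass 70% of its speed; a pose out of reach is approached as far as the arm can. A call with a gripper value outside its range is refused whole. "jaw" is the finger opening in m, from 0 to 0.093, set as the call begins (left out, the last holds). The fingers move at their own pace and stop on an object; "squeeze" is the grip in N (left out, the last holds). Time passes only in rows, so rows that repeat a pose let the fingers close. It gives the time, the measured TCP pose, the force and the opening at its end, in the units of the state.
- monitor.read_state(): the state, without advancing time (a new reading comes with each control period).
- eyes.read_camera(name): name is "scene" or "top"; returns the picture (384x512x3 uint8, red, green, blue); there is no depth.
- eyes.camera_model(name): a dict with "mtx" (3x3 intrinsics, pixels), "cam_to_world" (4x4, takes a point from camera to world coordinates). Camera axes: x right, y down, z forward; pixel columns grow to the right and rows downward; lengths in m; the calibration is good to about 2 mm. A picture is of the moment at which its call begins. camera_model takes no time and is no camera call.
- ticket.close_job(): hands the job in, once; it reports no verdict.
The state is a dict: "t": time; "q": joint angles; "dq": joint speeds; "joint_torque": joint torques, N m; "tool_pos": TCP position; "orientation": TCP orientation; "force": force on the tool from outside, world axes, zero at the start; "wrist_torque": the same for the moment, N m; "opening": finger opening in m.
Only numpy, scipy, OpenCV 4.12 (cv2) and the standard library are available. Lean on these libraries where they do the work, as an engineer would, in place of code of your own. Each camera call takes 0.05 s, during which the arm holds its last target.

### The job

A cap stands ready in the nest of the bench stamping press. With the red safety catch still on, turn the black depth sleeve on top of the press to number 5; then flip the catch up and back out of the way, pull the lever by its black handle all the way down to its stop, so that the stamp bears on the cap, and finish while holding it there. Leave the other things on the table alone.

Things in the scene. Friction and masses are not known exactly. Their poses are not given: they have to be found in the camera images.
- press: Slate-blue cast hand press that stamps bottle caps, fixed on the table: base 210 x 160 mm, head (68 mm wide, top 190 mm high) overhanging to the front from a column at the back. Origin: on the table, under the middle of the base. Its x axis points to the back of the press, y to the left as seen from the front, z up. Ram, stamp, nest and depth sleeve are on the vertical line x = -20 mm, y = 0. The red catch is on the left (+y), the lever on the right (-y).
- sleeve (a joint): Angle of the depth sleeve in rad about the vertical: 0 at number 1, then 0.35 more for each number (2 = 0.35, 3 = 0.70, 4 = 1.05, 5 = 1.40, 6 = 1.75, 7 = 2.10); it grows counter-clockwise seen from above. A light detent (about 0.1 N m) snaps it to the nearest number when it is let go. Each number lowers the stamp by 2 mm, so that it presses harder on the cap.
- sleeve_grip (a point): Middle of the sleeve's gripping part, on its vertical axis, 250 mm above the table: black ribbed cylinder 43 mm across (45 over the white pointer line), flat top 13 mm above this point, ribs down to 14 mm below it; under them an aluminium flange 49 mm across and 6 mm thick lies on the round white scale plate (78 mm across, top 229 mm above the table). The sleeve and plate sit on the ram and go down by 25 mm when the lever is pulled.
- sleeve_mark (a point): Outer end of the white pointer line on the sleeve's top, 21 mm from its axis. The numbers 1 to 7 are on the white plate round the front of the sleeve, 20 degrees apart, 1 at the left, 4 straight to the front, 7 at the right as seen from the front; the pointer line points at the set number.
- catch (a joint): Angle of the red safety catch in rad: 0 = on, its nose in the notch of the disc on the lever's shaft, so that the lever is locked; about 1.38 = its pin straight above its hinge; 1.80 = fully back. Friction holds it where it is left; about 1 N at the pin moves it.
- catch_grip (a point): Grip point on the catch's pin: a red round bar 13 mm thick, level, along the press's y axis, free over 27 mm to the inside of this point and 24 mm to the outside; 197 mm above the table with the catch on. It moves with the catch: on an arc of 68 mm radius about catch_hinge, up and then to the back.
- catch_hinge (a point): Point on the catch's hinge axis beside catch_grip, 67 mm behind and 13 mm below it when the catch is on. The axis is level, along the press's y axis.
- lever (a joint): Angle of the lever in rad: 0 = up (45 degrees above level, towards the front); it grows as the lever is pulled down, to the hard stop at 0.90 (6 degrees below level). With the catch on it only gives a little (0.05 to 0.15). A spring lifts it back when it is let go: holding it at the stop takes about 8 N at the handle, and 10 to 25 N keep it firmly home.
- lever_grip (a point): Middle of the lever's black handle: a round bar 22 mm thick and 69 mm long, level, along the press's y axis, open all round; 254 mm above the table with the lever up and 139 mm at the stop. It moves on an arc of 140 mm radius about lever_hinge, down and to the front. The handle turns freely on its own axis.
- lever_hinge (a point): Point on the lever's level axis (along the press's y axis) beside lever_grip, 155 mm above the table.
- lever_handle: The black handle itself, which turns on the end of the lever; origin in its middle, the same point as lever_grip.
- stamp: Round brass stamp 27 mm across under the head, on a spring under the ram that the lever drives; origin in the middle of its lower face, 21 mm above the cap with the lever up and the sleeve at 5. With the lever at its stop it bears on the cap with about 10 N at number 5, and hardly at 3.
- cap: Black ribbed screw cap 33 mm across, 19 mm high, standing in the round aluminium nest (12 mm high) under the stamp; origin in the middle of its underside.
- bottle: Bystander: 500 ml bottle with black cap, 77 mm across, 222 mm high; origin in the middle of its underside.
- label_roll: Bystander: roll of blank labels lying flat, 82 mm across, 38 mm high; origin in the middle of its underside.
- spare_cap: Bystander: black cap 33 mm across, 19 mm high; origin in the middle of its underside.
- spare_cap2: Bystander: black cap like the other.

How it is judged:
On the way, in this order (a step that is already met when the one before it is completed fails the run):
1. the sleeve is at number 5 while the catch is still on (value of joint sleeve between 1.28 and 1.52 rad and value of joint catch below 0.3 rad), for 0.2 s.
2. the catch is flipped up and back, with the sleeve still at 5 (value of joint sleeve between 1.28 and 1.52 rad and value of joint catch above 1 rad), for 0.2 s.
3. the lever is pulled down and the stamp bears on the cap (value of joint lever above 0.84 rad and contact force between stamp and cap above 6 N), for 0.2 s.
At the end, for the whole second after the job is handed in: Sleeve within 0.12 rad of number 5 (1.40), catch flipped more than 1.0 rad, lever pulled down past 0.84 rad (its stop is at 0.90), stamp pressing on the cap in its nest with more than 6 N, and the robot's fingers still bearing on the lever's handle with more than 2 N (all of step 2 and all of step 3 and contact force between the fingers and lever_handle above 2 N and z of cap in the frame of press below 0.031 m and angle between cap's own z axis and vertical below 0.1 rad); the arm keeps its last pose, push and grip.
It fails at once if the bottle is moved by more than 25 mm (distance of bottle from where it was at the start of the episode above 0.025 m).
It fails at once if the label roll is moved by more than 25 mm (distance of label_roll from where it was at the start of the episode above 0.025 m).
It fails at once if a spare cap is moved by more than 25 mm (distance of spare_cap from where it was at the start of the episode above 0.025 m).
It fails at once if a spare cap is moved by more than 25 mm (distance of spare_cap2 from where it was at the start of the episode above 0.025 m).
It also fails if it takes over 69 s, if anything falls off the work surface, if the arm or the gripper's body presses on something with over 40 N, if the wrist force passes 120 N, or if a joint passes its speed limit or range.

## Working session

There is one attempt and no reset: what is moved stays moved. The work goes in short steps, Python scripts to look and compute and a tool call to move; the robot and the scene stay as the last step left them, time stands still between calls to the robot, and variables do not carry over. Pictures are saved under pics/ and viewed, and the job is handed in when it is done.

Besides the shell and the picture viewer there is one more tool, called after "Emit:" as name(argument=value, ...) on one line, values as JSON. send_rows: Moves the arm, as the interface text tells. Its arguments: {"type":"object","properties":{"motion":{"type":"array","items":{"type":"array"}},"jaw":{"type":"number"},"squeeze":{"type":"number"}},"required":["motion"]}

```bash
ls; mkdir -p pics; python3 - <<'E'
from plant import monitor, eyes, ticket
import cv2
s=monitor.read_state()
for k,v in s.items(): print(k,v)
for n in ("scene","top"):
    m=eyes.camera_model(n); print(n,m)
    im=eyes.read_camera(n); cv2.imwrite(f"pics/{n}0.png",cv2.cvtColor(im,cv2.COLOR_RGB2BGR))
E
```

```text
pics
t 0.0
q [-1.19941176e+00  1.31136989e-01  1.48929402e+00 -2.89692499e-06
  1.52297777e+00 -8.54364579e-02]
dq [-1.19725106e-03  2.40172067e-03 -9.94170735e-04  4.06552030e-04
  1.72961427e-04 -6.87065311e-05]
joint_torque [ 2.32472106e-03 -5.59826875e+01 -4.91764104e+01  7.71327596e-02
  3.53299279e-02 -1.77747643e-04]
tool_pos [ 0.26445069 -0.53794395  0.21759379]
orientation [-3.05824716e+00 -7.10942869e-01  4.10745078e-04]
force [-0.14063353 -0.10334536  0.5821147 ]
wrist_torque [-0.03018481 -0.03493693  0.01211849]
opening 0.0931977445443284
scene {'mtx': array([[491.00131206,   0.        , 245.77197335],
       [  0.        , 491.00131206, 188.88017329],
       [  0.        ,   0.        ,   1.        ]]), 'cam_to_world': array([[-0.82827353, -0.33975369,  0.44556749, -0.08582697],
       [-0.56032042,  0.50505385, -0.65647668,  0.88205861],
       [-0.00199521, -0.79340282, -0.60869367,  1.03058028],
       [ 0.        ,  0.        ,  0.        ,  1.        ]])}
top {'mtx': array([[452.6838859 ,   0.        , 254.10979082],
       [  0.        , 452.6838859 , 183.33848794],
       [  0.        ,   0.        ,   1.        ]]), 'cam_to_world': array([[ 0.00374849, -0.99455988,  0.10409893,  0.37951141],
       [-0.99995783, -0.00460076, -0.0079482 , -0.02914651],
       [ 0.0083839 , -0.10406474, -0.99453519,  1.61076858],
       [ 0.        ,  0.        ,  0.        ,  1.        ]])}
```

View pics/scene0.png

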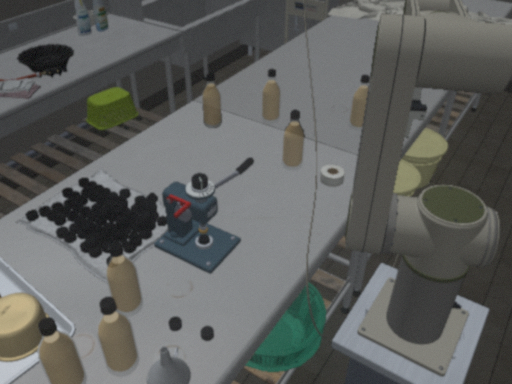

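View pics/top0.png

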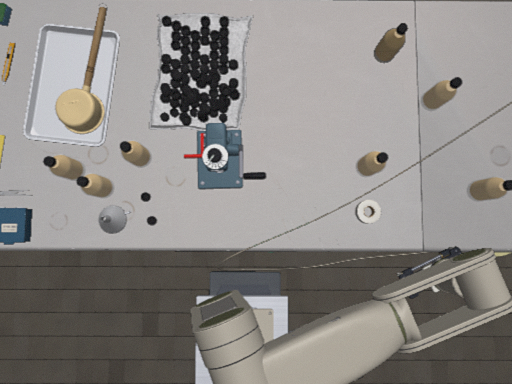

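```bash
python3 - <<'E'
import cv2
a=cv2.imread('pics/scene0.png'); b=cv2.imread('pics/top0.png')
cv2.imwrite('pics/s0z.png',cv2.resize(a[70:230,160:360],None,fx=4,fy=3.75,interpolation=cv2.INTER_CUBIC)) if 0 else cv2.imwrite('pics/s0z.png',cv2.resize(a[80:230,170:370],None,fx=4,fy=4,interpolation=cv2.INTER_CUBIC))
cv2.imwrite('pics/t0z.png',cv2.resize(b[80:200,200:360],None,fx=5,fy=5,interpolation=cv2.INTER_CUBIC))
E
```

```text
(no output)
```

View pics/s0z.png

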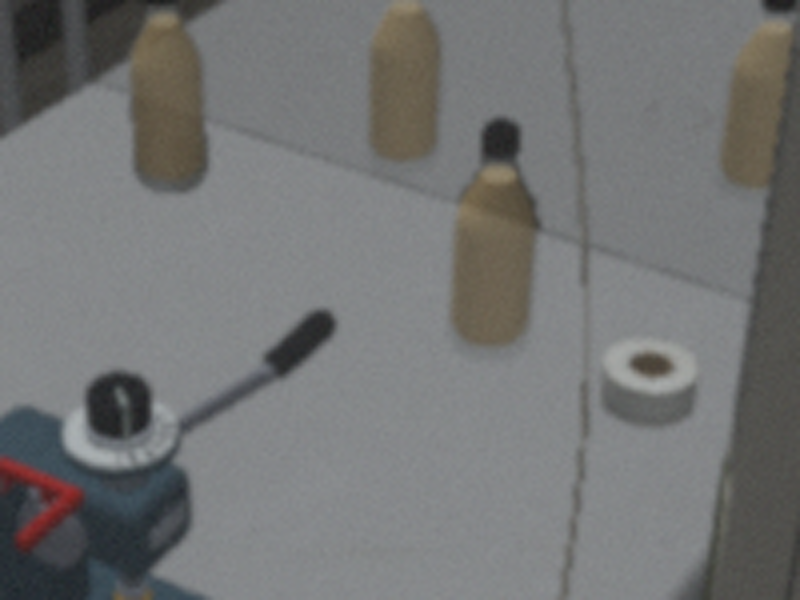

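View pics/t0z.png

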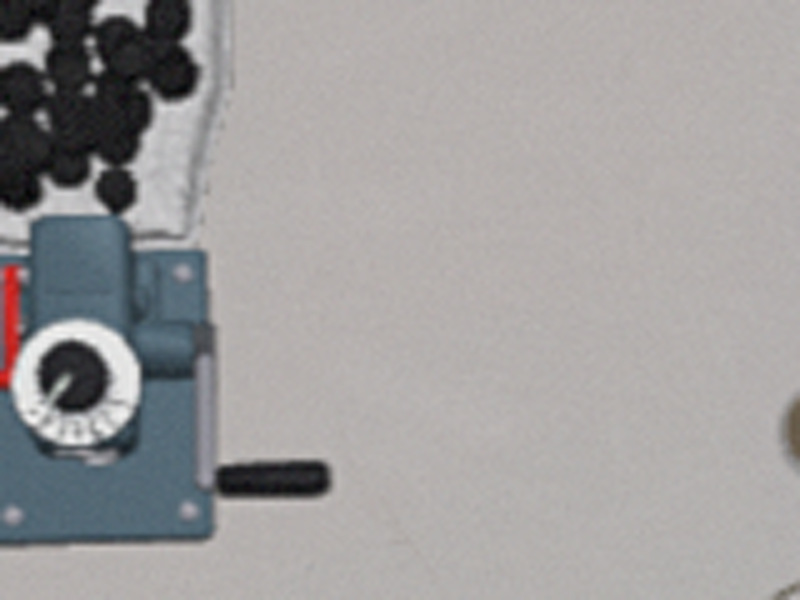

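```bash
python3 - <<'E'
import cv2
a=cv2.imread('pics/scene0.png'); b=cv2.imread('pics/top0.png')
cv2.imwrite('pics/s0z2.png',cv2.resize(a[150:270,140:270],None,fx=5,fy=5,interpolation=cv2.INTER_CUBIC))
cv2.imwrite('pics/t0z2.png',cv2.resize(b[118:193,180:280],None,fx=8,fy=8,interpolation=cv2.INTER_CUBIC))
E
```

```text
(no output)
```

View pics/s0z2.png

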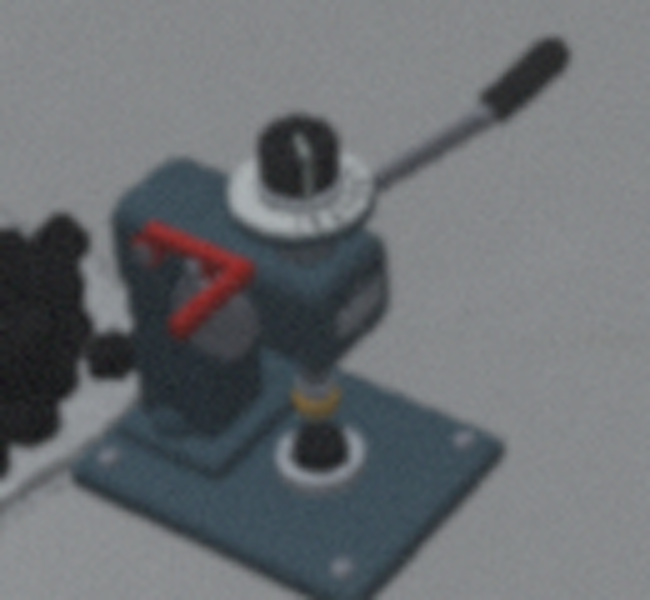

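View pics/t0z2.png

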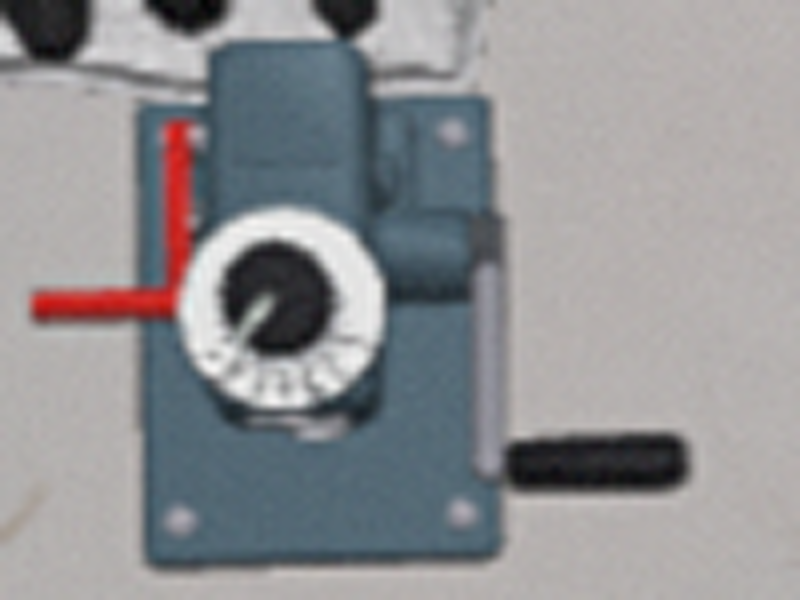

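```bash
cat > h.py <<'E'
import numpy as np, cv2
from scipy.spatial.transform import Rotation as R
from scipy.optimize import least_squares
from plant import monitor, eyes, ticket
M={n:eyes.camera_model(n) for n in ("scene","top")}
def proj(n,P):
    T=np.linalg.inv(M[n]["cam_to_world"]); K=M[n]["mtx"]
    p=(T[:3,:3]@np.atleast_2d(P).T).T+T[:3,3]; q=(K@p.T).T
    return q[:,:2]/q[:,2:]
def ray(n,uv):
    K=M[n]["mtx"]; C=M[n]["cam_to_world"]
    d=C[:3,:3]@np.linalg.inv(K)@[uv[0],uv[1],1]; return C[:3,3],d/np.linalg.norm(d)
def tri(us,ut):
    A=[];b=[]
    for n,u in (("scene",us),("top",ut)):
        c,d=ray(n,u); Q=np.eye(3)-np.outer(d,d); A.append(Q); b.append(Q@c)
    X=np.linalg.lstsq(np.vstack(A),np.hstack(b),rcond=None)[0]
    return X, proj("scene",X)[0]-us, proj("top",X)[0]-ut
def S(u,v,o=(140,150),s=5): return (np.array([u,v])+.5)/s-.5+o
def T(u,v,o=(180,118),s=8): return (np.array([u,v])+.5)/s-.5+o
E
python3 - <<'E'
from h import *
np.set_printoptions(precision=4,suppress=True)
for nm,a,b in [("handle",S(526,78),T(597,461)),("hand_in",S(490,106),T(508,463)),("hand_out",S(562,50),T(688,459)),("pin_out",S(180,330),T(33,306)),("pin_corner",S(243,270),T(178,304)),("catch_back",S(150,230),T(178,125)),("sleevetop",S(298,140),T(275,297)),("plate",S(302,192),T(282,308)),
 ("FL",S(350,602),T(148,567)),("FR",S(502,450),T(503,556)),("BL",S(74,475),T(140,103))]:
    print(nm,*tri(a,b))
def pts(p):
    x,y,yaw,zb=p[:4]; Rz=R.from_euler('z',yaw).as_matrix()
    return lambda P:(Rz@np.array(P,float))+[x,y,0]
# back of press is +x
obs=[("top",T(275,297),(-.02,0,.263)),("scene",S(298,140),(-.02,0,.263)),("top",T(282,308),(-.02,0,.229)),("scene",S(302,190),(-.02,0,.229)),
("top",T(148,567),(-.105,.08,None)),("top",T(503,556),(-.105,-.08,None)),("top",T(140,103),(.105,.08,None)),("top",T(492,97),(.105,-.08,None)),
("scene",S(350,602),(-.105,.08,None)),("scene",S(502,450),(-.105,-.08,None)),("scene",S(74,475),(.105,.08,None))]
def f(p):
    g=pts(p); r=[]
    for n,u,P in obs:
        P=(P[0],P[1],p[3] if P[2] is None else P[2]); r.append(proj(n,g(P))[0]-u)
    return np.concatenate(r)
s=least_squares(f,[.65,.03,0,.015],loss='soft_l1'); print(s.x,np.round(s.fun.reshape(-1,2),1))
g=pts(s.x); print("sleeve",g((-.02,0,.25)))
E
```

```text
handle [ 0.545  -0.0407  0.2558] [-0.435  -0.0526] [0.1998 0.349 ]
hand_in [ 0.5447 -0.0068  0.2568] [-0.1462 -0.0183] [0.067  0.1149]
hand_out [ 0.5452 -0.0755  0.255 ] [-0.7514 -0.0873] [0.3459 0.6149]
pin_out [0.6125 0.1812 0.198 ] [-0.5277 -0.0861] [0.2465 0.3664]
pin_corner [0.6146 0.1248 0.1989] [0.012  0.0019] [-0.0056 -0.0086]
catch_back [0.6846 0.1246 0.1959] [-1.031  -0.1836] [0.5057 0.7523]
sleevetop [0.6069 0.0814 0.262 ] [-0.0324 -0.0051] [0.0156 0.0244]
plate [0.6079 0.0812 0.2268] [-0.2938 -0.0454] [0.139  0.2191]
FL [0.5278 0.1561 0.0214] [0.3777 0.0474] [-0.1569 -0.2561]
FR [ 0.5339 -0.0003  0.0113] [0.1655 0.0189] [-0.0699 -0.1225]
BL [0.7344 0.162  0.013 ] [-0.8957 -0.1481] [0.4236 0.6208]
[0.6303 0.0815 0.0242 0.0175] [[ 0.1 -1.2]
 [-1.  -0.8]
 [ 0.1 -0.7]
 [-1.  -0.6]
 [-0.9  1.1]
 [ 0.1  1.6]
 [-0.3  0.6]
 [ 0.4  0.6]
 [ 1.1  2.3]
 [ 2.1 -0.8]
 [-1.3 -0.7]]
sleeve [0.6103 0.0811 0.25  ]
```

Emit:
send_rows(motion=[[[0,0,-0.06],0],[[0,0,-0.12],0],[[0,0,-0.18],0],[[0.05,-0.035,-0.2],0],[[0.1,-0.07,-0.2],10],[[0.145,-0.1,-0.2],20],[[0.19,-0.132,-0.2],30],[[0.24,-0.167,-0.2],40],[[0.29,-0.2,-0.2],50],[[0.34,-0.236,-0.2],60],[[0.39,-0.27,-0.2],66],[[0.39,-0.27,-0.2],66]], jaw=0.066, squeeze=20)

```text
t: 1.6
tool_pos: [0.4965, -0.121, 0.4181]
orientation: [-2.955, 1.066, 0.002]
force: [0.6, -0.1, -1.2]
opening: 0.066
```

```bash
cat >> h.py <<'E'
def to(*P):
    s=monitor.read_state(); p=np.array(s["tool_pos"]); Rm=R.from_rotvec(s["orientation"]).as_matrix()
    print("t",round(s["t"],3),"p",p.round(4),"op",round(s["opening"],4),"F",np.round(s["force"],1)); print(Rm.round(3).tolist(), np.round(s["q"],2))
    for q in P: print("shift",(Rm.T@(np.array(q)-p)).round(4))
E
python3 - <<'E'
from h import *
to((.607,.0813,.34),(.607,.0813,.24))
E
```

```text
t 1.6 p [ 0.4965 -0.121   0.4181] op 0.066 F [ 0.6 -0.1 -1.2]
[[0.77, -0.638, -0.001], [-0.638, -0.77, 0.001], [-0.001, -0.0, -1.0]] [-0.34 -0.1   1.36  0.    1.88  1.92]
shift [-0.044  -0.2262  0.0782]
shift [-0.0439 -0.2262  0.1782]
```

Emit:
send_rows(motion=[[[-0.01,-0.05,0],-6],[[-0.02,-0.1,0],-12],[[-0.03,-0.15,0],-12],[[-0.04,-0.2,0.03],-12],[[-0.044,-0.226,0.08],-12],[[-0.044,-0.226,0.12],-12],[[-0.044,-0.226,0.12],-12],[[-0.044,-0.226,0.12],-12]])

```text
t: 2.6
tool_pos: [0.6071, 0.0767, 0.3007]
orientation: [-3.049, 0.756, -0.003]
force: [-0.4, -0.2, 0.2]
opening: 0.0659
```

```bash
python3 - <<'E'
from h import *
to((.607,.0813,.24))
a=eyes.read_camera("scene")[:,:,::-1]; b=eyes.read_camera("top")[:,:,::-1]
cv2.imwrite('pics/s1.png',cv2.resize(a[110:270,140:300],None,fx=4,fy=4,interpolation=cv2.INTER_CUBIC))
cv2.imwrite('pics/t1.png',b)
E
```

```text
t 2.6 p [0.6071 0.0767 0.3007] op 0.0659 F [-0.4 -0.2  0.2]
[[0.884, -0.467, 0.002], [-0.467, -0.884, -0.0], [0.002, -0.001, -1.0]] [ 0.04  0.14  1.33 -0.    1.67  2.1 ]
shift [-0.0023 -0.004   0.0607]
```

View pics/s1.png

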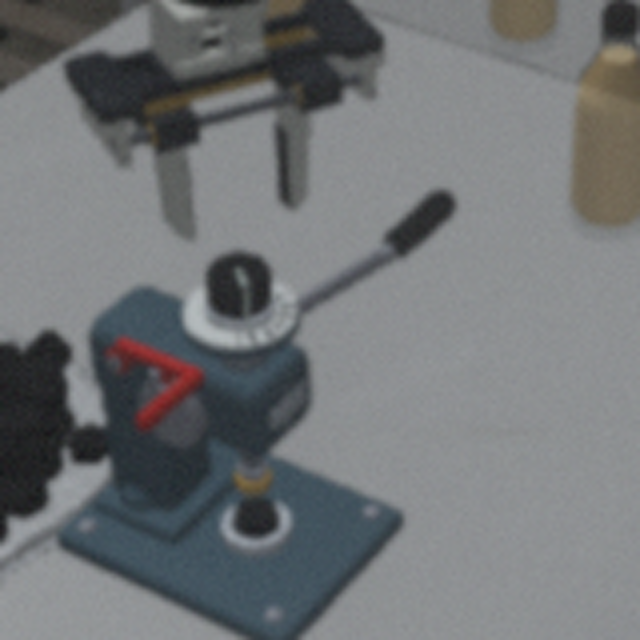

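```bash
python3 - <<'E'
from h import *
to((.607,.0813,.24))
E
```

```text
t 2.7 p [0.6077 0.0769 0.3019] op 0.0661 F [ 0.5 -0.5 -0.5]
[[0.884, -0.467, 0.005], [-0.467, -0.884, 0.0], [0.004, -0.002, -1.0]] [ 0.04  0.14  1.33 -0.    1.67  2.1 ]
shift [-0.0029 -0.0034  0.0619]
```

Emit:
send_rows(motion=[[[-0.002,-0.004,0.02],0],[[-0.002,-0.004,0.04],0],[[-0.002,-0.004,0.055],0],[[-0.002,-0.004,0.061],0],[[-0.002,-0.004,0.061],0],[[-0.002,-0.004,0.061],0]])

```text
t: 3.45
tool_pos: [0.607, 0.0821, 0.2384]
orientation: [-3.049, 0.755, -0.002]
force: [0.5, -1.0, 0.1]
opening: 0.0657
```

```bash
python3 - <<'E'
from h import *
to((.607,.0813,.24))
a=eyes.read_camera("scene")[:,:,::-1]
cv2.imwrite('pics/s2.png',cv2.resize(a[120:240,150:270],None,fx=5,fy=5,interpolation=cv2.INTER_CUBIC))
E
```

```text
t 3.45 p [0.607  0.0821 0.2384] op 0.0657 F [ 0.5 -1.   0.1]
[[0.884, -0.467, 0.001], [-0.467, -0.884, 0.0], [0.001, -0.001, -1.0]] [0.05 0.16 1.42 0.   1.56 2.11]
shift [ 0.0003  0.0007 -0.0016]
```

View pics/s2.png

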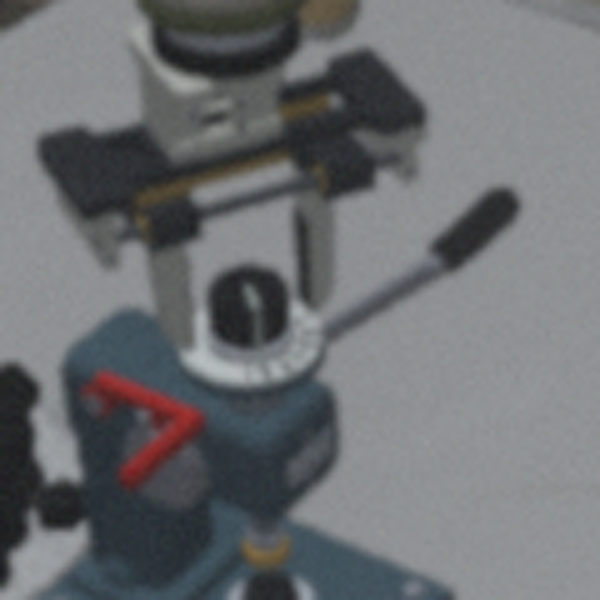

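Emit:
send_rows(motion=[[[0,0,-0.002],0],[[0,0,-0.002],0],[[0,0,-0.002],0],[[0,0,-0.002],0],[[0,0,-0.002],0],[[0,0,-0.002],0]], jaw=0.03, squeeze=20)

```text
t: 4.25
tool_pos: [0.6066, 0.0816, 0.2399]
orientation: [3.049, -0.756, 0.0]
force: [-3.9, -4.6, 4.6]
opening: 0.0416
```

Emit:
send_rows(motion=[[[0,0,0],-7],[[0,0,0],-14],[[0,0,0],-21],[[0,0,0],-28],[[0,0,0],-35],[[0,0,0],-42],[[0,0,0],-49],[[0,0,0],-56],[[0,0,0],-60],[[0,0,0],-60],[[0,0,0],-60]])

```text
t: 5.62
tool_pos: [0.6068, 0.0826, 0.2393]
orientation: [-3.018, -0.868, -0.001]
force: [2.2, 1.5, -1.6]
opening: 0.0419
```

```bash
python3 - <<'E'
from h import *
to((.607,.0813,.24))
a=eyes.read_camera("scene")[:,:,::-1]
cv2.imwrite('pics/s3.png',cv2.resize(a[120:240,150:270],None,fx=5,fy=5,interpolation=cv2.INTER_CUBIC))
E
```

```text
t 5.625 p [0.6068 0.0826 0.2393] op 0.0419 F [ 2.2  1.5 -1.6]
[[0.847, 0.531, 0.0], [0.531, -0.847, 0.001], [0.001, -0.001, -1.0]] [0.05 0.16 1.42 0.   1.56 1.06]
shift [-0.0005  0.0013 -0.0007]
```

View pics/s3.png

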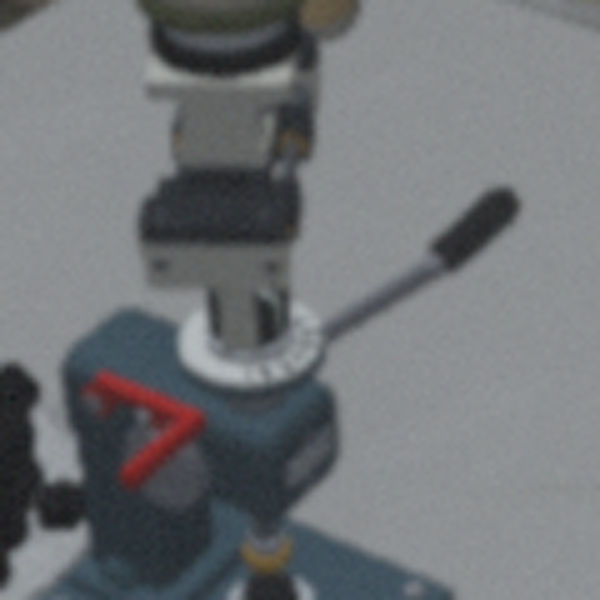

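Emit:
send_rows(motion=[[[0,0,0],0],[[0,0,0],0],[[0,0,0],0],[[0,0,-0.03],0],[[0,0,-0.06],0],[[0,0,-0.1],0],[[0,0,-0.1],-10],[[0,0,-0.1],-20],[[0,0,-0.1],-30],[[0,0,-0.1],-40],[[0,0,-0.1],-50],[[0,0,-0.1],-59]], jaw=0.066)

```text
t: 7.18
tool_pos: [0.6067, 0.082, 0.3397]
orientation: [2.193, 2.25, 0.0]
force: [-0.1, -0.4, 0.0]
opening: 0.0663
```

```bash
python3 - <<'E'
from h import *
to((.613,.160,.30),(.613,.160,.186))
a=eyes.read_camera("scene")[:,:,::-1];b=eyes.read_camera("top")[:,:,::-1]
cv2.imwrite('pics/s4.png',cv2.resize(a[130:240,150:270],None,fx=6,fy=5,interpolation=cv2.INTER_CUBIC))
cv2.imwrite('pics/t4.png',b)
E
```

```text
t 7.175 p [0.6067 0.082  0.3397] op 0.0663 F [-0.1 -0.4  0. ]
[[-0.026, 1.0, 0.0], [1.0, 0.026, -0.0], [-0.0, 0.0, -1.0]] [ 0.05  0.15  1.25 -0.    1.74  0.02]
shift [0.0779 0.0083 0.0397]
shift [0.0779 0.0083 0.1537]
```

View pics/s4.png

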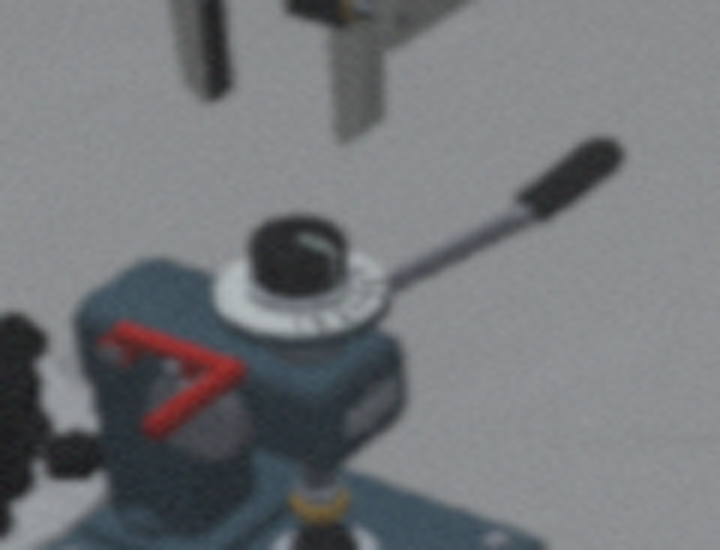

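View pics/t4.png

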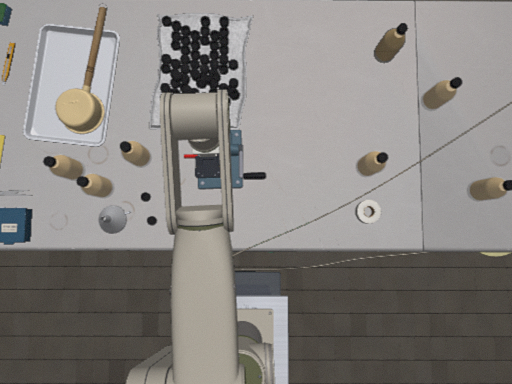

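```bash
python3 - <<'E'
from h import *
c=np.array([.607,.0815,.263])
for nme,u in (("now",[(305,238),(335,252)]),("before",None)): pass
def crop(P): 
    u=proj("scene",P)[0]; return ((u+.5-[150,130])*[6,5]-.5).round(1)
print("c",crop(c))
for k in range(2,8):
    a=np.deg2rad(60-20*(k-1)); d=R.from_euler('z',.02).apply([-np.cos(a),np.sin(a),0])
    print(k,crop(c+.006*d),crop(c+.021*d))
a=eyes.read_camera("scene")[:,:,::-1]
cv2.imwrite('pics/s5.png',cv2.resize(a[155:205,180:230],None,fx=12,fy=12,interpolation=cv2.INTER_CUBIC))
E
```

```text
c [297.  238.5]
2 [300.  244.9] [307.7 261.1]
3 [304.4 243.8] [323.1 257.3]
4 [307.9 242.1] [335.2 251.2]
5 [310.  239.9] [342.7 243.6]
6 [310.6 237.6] [344.5 235.5]
7 [309.6 235.4] [340.7 227.8]
```

View pics/s5.png

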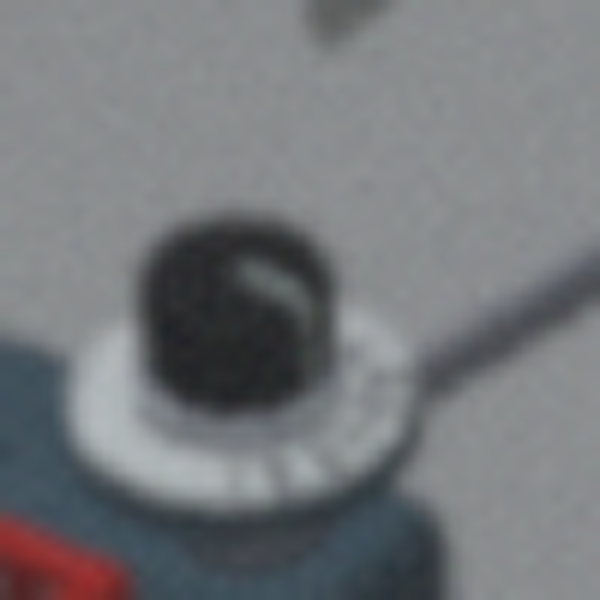

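Emit:
send_rows(motion=[[[0.04,0.004,0],0],[[0.08,0.008,0],0],[[0.12,0.008,0],0],[[0.12,0.008,0],0],[[0.12,0.008,0],0]], jaw=0.04)

```text
t: 7.95
tool_pos: [0.6122, 0.2019, 0.3395]
orientation: [2.201, 2.242, -0.001]
force: [0.6, -0.5, 0.3]
opening: 0.0401
```

```bash
python3 - <<'E'
from h import *
to((.607,.0815,.34),(.613,.160,.186))
a=eyes.read_camera("scene")[:,:,::-1];b=eyes.read_camera("top")[:,:,::-1]
cv2.imwrite('pics/s6f.png',a);cv2.imwrite('pics/t6f.png',b)
o=b[118:193,180:280];cv2.imwrite('pics/t6.png',cv2.resize(o,None,fx=8,fy=8,interpolation=cv2.INTER_CUBIC))
E
```

```text
t 7.95 p [0.6122 0.2019 0.3395] op 0.0401 F [ 0.6 -0.5  0.3]
[[-0.019, 1.0, -0.0], [1.0, 0.019, -0.001], [-0.001, -0.0, -1.0]] [ 0.24  0.24  1.15 -0.    1.75  0.22]
shift [-0.1203 -0.0074 -0.0004]
shift [-4.180e-02  1.000e-04  1.536e-01]
```

View pics/t6.png

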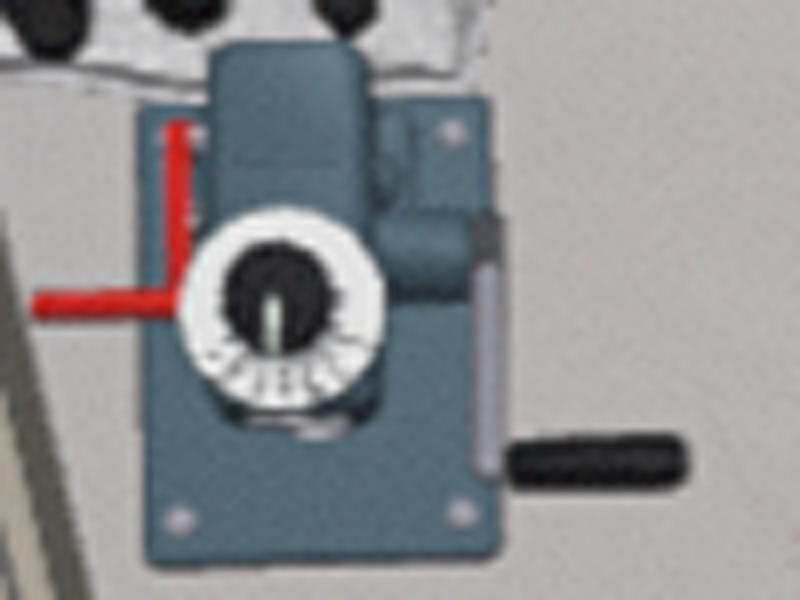

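Emit:
send_rows(motion=[[[-0.03,-0.002,0],10],[[-0.06,-0.004,0],20],[[-0.09,-0.006,0],30],[[-0.12,-0.007,0],40],[[-0.12,-0.007,0],50],[[-0.12,-0.007,0],60],[[-0.12,-0.007,0],70],[[-0.12,-0.007,0],75],[[-0.12,-0.007,0.03],75],[[-0.12,-0.007,0.06],75],[[-0.12,-0.007,0.06],75]], jaw=0.066)

```text
t: 9.43
tool_pos: [0.6061, 0.0809, 0.2768]
orientation: [-3.111, -0.439, 0.008]
force: [-0.3, 0.0, -0.3]
opening: 0.0661
```

```bash
python3 - <<'E'
from h import *
to((.607,.0815,.239))
E
```

```text
t 9.425 p [0.6061 0.0809 0.2768] op 0.0661 F [-0.3  0.  -0.3]
[[0.961, 0.276, -0.005], [0.276, -0.961, -0.0], [-0.005, -0.001, -1.0]] [ 0.05  0.15  1.36 -0.    1.64  1.34]
shift [ 0.0013 -0.0003  0.0378]
```

Emit:
send_rows(motion=[[[0.001,0,0.02],0],[[0.001,0,0.037],0],[[0.001,0,0.037],0],[[0.001,0,0.037],0]])

```text
t: 9.93
tool_pos: [0.6087, 0.0824, 0.2431]
orientation: [3.11, 0.442, 0.001]
force: [-0.9, 0.1, 0.2]
opening: 0.0662
```

Emit:
send_rows(motion=[[[0,0,0],0],[[0,0,0],0],[[0,0,0],0],[[0,0,0],0],[[0,0,0],0],[[0,0,0],0]], jaw=0.03, squeeze=50)

```text
t: 10.68
tool_pos: [0.6087, 0.0827, 0.2431]
orientation: [-3.11, -0.442, -0.001]
force: [-1.2, 3.6, 4.5]
opening: 0.0414
```

```bash
python3 - <<'E'
from h import *
to((.607,.0815,.239)); print(monitor.read_state()["wrist_torque"])
E
```

```text
t 10.675 p [0.6087 0.0827 0.2431] op 0.0414 F [-1.2  3.6  4.5]
[[0.96, 0.279, 0.001], [0.279, -0.96, 0.0], [0.001, -0.0, -1.0]] [0.05 0.16 1.41 0.   1.57 1.34]
shift [-0.002   0.0007  0.0041]
[0.61788861 0.2708493  0.15551341]
```

Emit:
send_rows(motion=[[[0,0,0],-4],[[0,0,0],-8],[[0,0,0],-12],[[0,0,0],-16],[[0,0,0],-20],[[0,0,0],-21],[[0,0,0],-21]])

```text
t: 11.55
tool_pos: [0.6082, 0.0837, 0.243]
orientation: [-2.975, -1.003, -0.0]
force: [-3.5, 6.3, 5.0]
opening: 0.0411
```

```bash
python3 - <<'E'
from h import *
to((.607,.0815,.239)); print(monitor.read_state()["wrist_torque"])
a=eyes.read_camera("scene")[:,:,::-1]
cv2.imwrite('pics/s7.png',cv2.resize(a[150:210,175:235],None,fx=10,fy=10,interpolation=cv2.INTER_CUBIC))
E
```

```text
t 11.55 p [0.6082 0.0837 0.243 ] op 0.0411 F [-3.5  6.3  5. ]
[[0.796, 0.605, -0.0], [0.605, -0.796, 0.002], [0.001, -0.002, -1.0]] [0.05 0.16 1.41 0.   1.57 0.97]
shift [-0.0023  0.001   0.004 ]
[1.18988174 0.60960938 0.2594475 ]
```

View pics/s7.png

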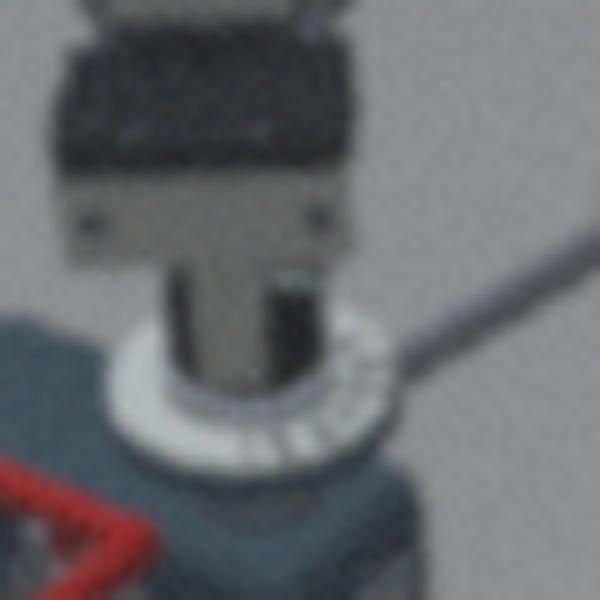

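Emit:
send_rows(motion=[[[0,0,0],0],[[0,0,0],0],[[0,0,0],0],[[0,0,-0.03],0],[[0,0,-0.06],0],[[0,0,-0.1],0],[[0.02,-0.023,-0.1],-10],[[0.04,-0.046,-0.1],-20],[[0.06,-0.07,-0.1],-30],[[0.076,-0.092,-0.1],-40],[[0.076,-0.092,-0.1],-50],[[0.076,-0.092,-0.1],-54]], jaw=0.066, squeeze=15)

```text
t: 13.1
tool_pos: [0.6136, 0.2019, 0.3423]
orientation: [2.194, 2.249, -0.001]
force: [0.0, 0.9, -1.0]
opening: 0.0661
```

Emit:
send_rows(motion=[[[0,0,0],0],[[0,0,0],0]], jaw=0.036)

```text
t: 13.35
tool_pos: [0.6137, 0.2014, 0.3426]
orientation: [2.201, 2.242, -0.0]
force: [1.2, 0.3, -0.0]
opening: 0.0506
```

```bash
python3 - <<'E'
from h import *
to((.607,.0815,.34),(.613,.160,.25),(.613,.160,.186))
a=eyes.read_camera("scene")[:,:,::-1];b=eyes.read_camera("top")[:,:,::-1]
cv2.imwrite('pics/s8.png',cv2.resize(a[80:230,130:290],None,fx=5,fy=4,interpolation=cv2.INTER_CUBIC))
o=b[118:193,180:280];cv2.imwrite('pics/t8.png',cv2.resize(o,None,fx=8,fy=8,interpolation=cv2.INTER_CUBIC))
E
```

```text
t 13.35 p [0.6137 0.2014 0.3426] op 0.0506 F [ 1.2  0.3 -0. ]
[[-0.018, 1.0, -0.0], [1.0, 0.018, -0.0], [-0.0, -0.0, -1.0]] [ 0.24  0.24  1.14 -0.    1.76  0.22]
shift [-0.1197 -0.0089  0.0026]
shift [-0.0414 -0.0014  0.0926]
shift [-0.0414 -0.0014  0.1566]
```

View pics/t8.png

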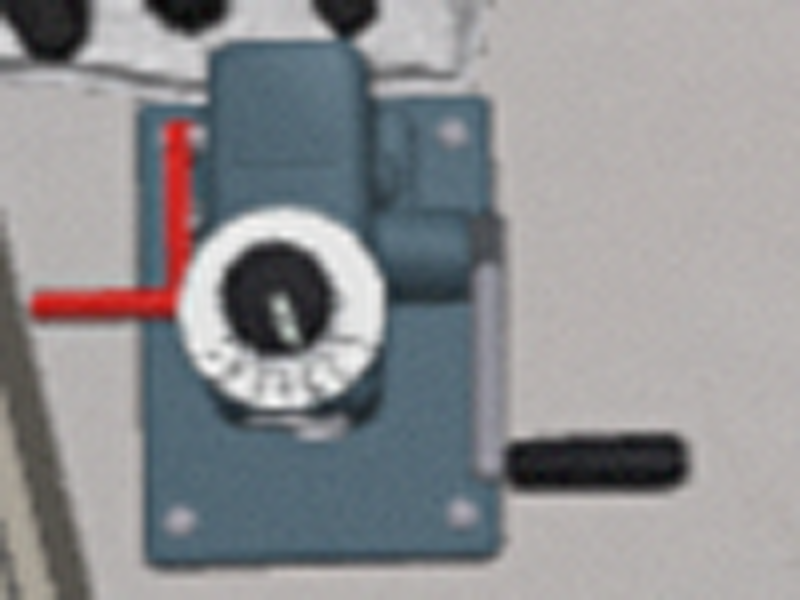

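View pics/s8.png

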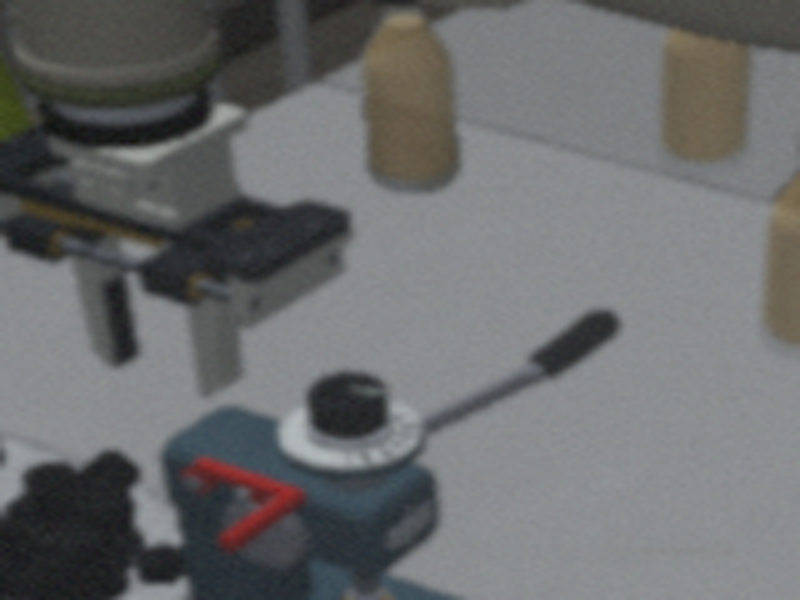

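Emit:
send_rows(motion=[[[-0.02,-0.001,0],0],[[-0.038,-0.001,0.03],0],[[-0.038,-0.001,0.06],0],[[-0.038,-0.001,0.09],0],[[-0.038,-0.001,0.12],0],[[-0.038,-0.001,0.14],0],[[-0.038,-0.001,0.154],0],[[-0.038,-0.001,0.155],0],[[-0.038,-0.001,0.155],0]])

```text
t: 14.58
tool_pos: [0.614, 0.1637, 0.1888]
orientation: [2.198, 2.243, 0.002]
force: [-0.6, 0.1, 0.5]
opening: 0.036
```

```bash
python3 - <<'E'
from h import *
to((.613,.163,.187))
a=eyes.read_camera("scene")[:,:,::-1]
cv2.imwrite('pics/s9.png',cv2.resize(a[130:230,150:270],None,fx=6,fy=6,interpolation=cv2.INTER_CUBIC))
E
```

```text
t 14.575 p [0.614  0.1637 0.1888] op 0.036 F [-0.6  0.1  0.5]
[[-0.02, 1.0, 0.002], [1.0, 0.02, 0.0], [0.0, 0.002, -1.0]] [0.18 0.24 1.42 0.   1.48 0.16]
shift [-0.0007 -0.001   0.0018]
```

View pics/s9.png

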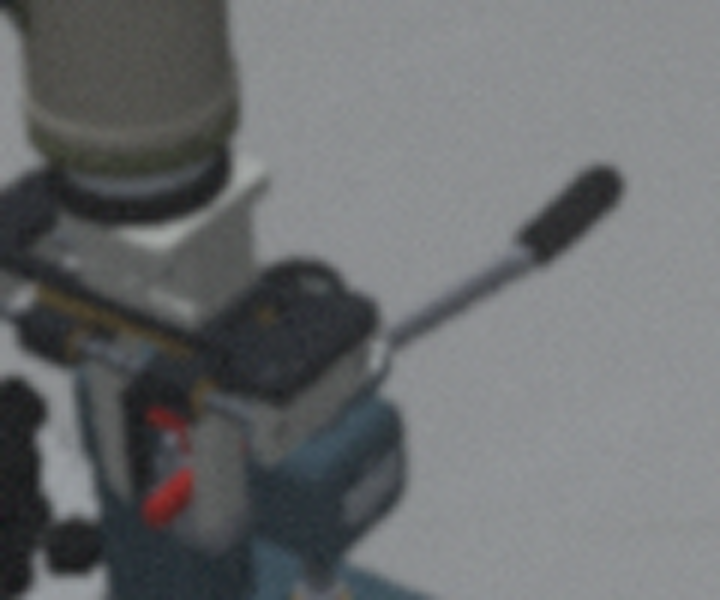

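Emit:
send_rows(motion=[[[0,0,0],0],[[0,0,0],0],[[0,0,0],0],[[0,0,0],0],[[0,0,0],0]], jaw=0.004, squeeze=15)

```text
t: 15.25
tool_pos: [0.6115, 0.1639, 0.1878]
orientation: [-2.196, -2.243, 0.004]
force: [-10.2, -0.2, 6.1]
opening: 0.0125
```

```bash
python3 - <<'E'
from h import *
to()
# arc: pin at angle a0=11deg from front; shift in tool axes: ty=+x world, tz=-z
a0=np.arctan2(.013,.067)
for c in np.arange(0,1.71,.15): 
    print(round(c,2), "ty",round(.068*(np.cos(a0)-np.cos(a0+c)),4),"tz",round(-.068*(np.sin(a0+c)-np.sin(a0)),4))
E
```

```text
t 15.25 p [0.6115 0.1639 0.1878] op 0.0125 F [-10.2  -0.2   6.1]
[[-0.021, 1.0, -0.004], [1.0, 0.021, 0.0], [0.0, -0.004, -1.0]] [0.18 0.24 1.42 0.   1.48 0.16]
0.0 ty 0.0 tz -0.0
0.15 ty 0.0027 tz -0.0098
0.3 ty 0.0068 tz -0.0191
0.45 ty 0.0123 tz -0.0277
0.6 ty 0.019 tz -0.0354
0.75 ty 0.0267 tz -0.042
0.9 ty 0.0354 tz -0.0474
1.05 ty 0.0448 tz -0.0514
1.2 ty 0.0546 tz -0.054
1.35 ty 0.0648 tz -0.055
1.5 ty 0.075 tz -0.0546
1.65 ty 0.0849 tz -0.0526
```

Emit:
send_rows(motion=[[[0,-0.002,0],0],[[0,0.001,-0.01],0],[[0,0.005,-0.019],0],[[0,0.01,-0.028],0],[[0,0.017,-0.035],0],[[0,0.025,-0.042],0],[[0,0.033,-0.047],0],[[0,0.043,-0.051],0],[[0,0.053,-0.054],0],[[0,0.063,-0.055],0],[[0,0.073,-0.055],0],[[0,0.078,-0.054],0]])

```text
t: 16.75
tool_pos: [0.6921, 0.1654, 0.2417]
orientation: [-2.198, -2.244, -0.001]
force: [-1.9, 3.2, 1.1]
opening: 0.0125
```

```bash
python3 - <<'E'
from h import *
to()
a=eyes.read_camera("scene")[:,:,::-1]
cv2.imwrite('pics/s10.png',cv2.resize(a[110:230,130:270],None,fx=5,fy=5,interpolation=cv2.INTER_CUBIC))
E
```

```text
t 16.75 p [0.6921 0.1654 0.2417] op 0.0125 F [-1.9  3.2  1.1]
[[-0.021, 1.0, 0.0], [1.0, 0.021, 0.0], [0.0, 0.0, -1.0]] [0.16 0.43 1.09 0.   1.62 0.14]
```

View pics/s10.png

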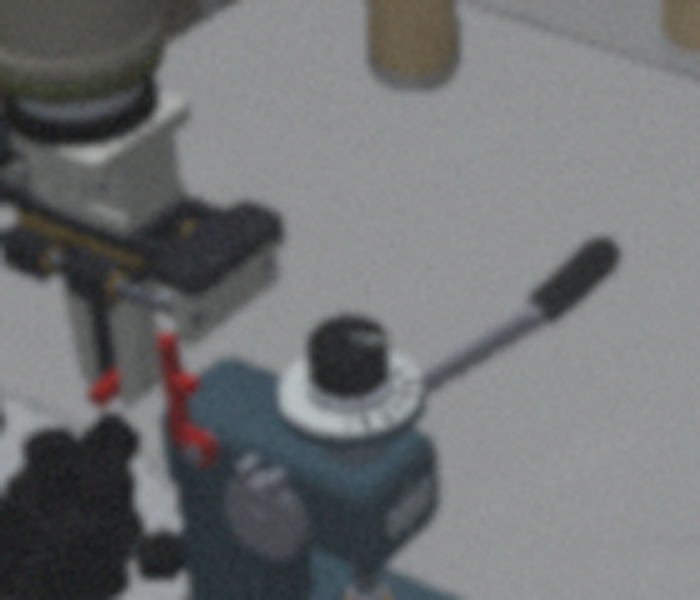

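Emit:
send_rows(motion=[[[0,0,0],0],[[0,0,0],0],[[0,0,0],0],[[0,0,-0.04],0],[[0,0,-0.09],0],[[0,0,-0.13],0],[[-0.03,-0.03,-0.14],0],[[-0.07,-0.06,-0.14],0],[[-0.11,-0.09,-0.14],0],[[-0.15,-0.12,-0.14],0],[[-0.19,-0.15,-0.14],0],[[-0.207,-0.15,-0.14],0]], jaw=0.05)

```text
t: 18.3
tool_pos: [0.5443, -0.0468, 0.3827]
orientation: [2.2, 2.24, 0.001]
force: [-0.0, -0.2, -0.3]
opening: 0.0501
```

Emit:
send_rows(motion=[[[0,0,0.02],0],[[0,0,0.04],0],[[0,0,0.04],0],[[0,0,0.04],0]])

```text
t: 18.8
tool_pos: [0.5461, -0.0446, 0.3424]
orientation: [2.198, 2.244, 0.001]
force: [-1.3, 0.1, 1.0]
opening: 0.0501
```

```bash
python3 - <<'E'
from h import *
to((.545,-.043,.237))
a=eyes.read_camera("scene")[:,:,::-1];b=eyes.read_camera("top")[:,:,::-1]
cv2.imwrite('pics/s11.png',cv2.resize(a[110:230,150:310],None,fx=5,fy=5,interpolation=cv2.INTER_CUBIC))
cv2.imwrite('pics/t11.png',cv2.resize(b[118:193,180:280],None,fx=8,fy=8,interpolation=cv2.INTER_CUBIC))
E
```

```text
t 18.8 p [ 0.5461 -0.0446  0.3424] op 0.0501 F [-1.3  0.1  1. ]
[[-0.021, 1.0, 0.001], [1.0, 0.021, -0.0], [-0.0, 0.001, -1.0]] [-0.18 -0.03  1.43  0.    1.74 -0.2 ]
shift [ 0.0017 -0.0011  0.1054]
```

View pics/s11.png

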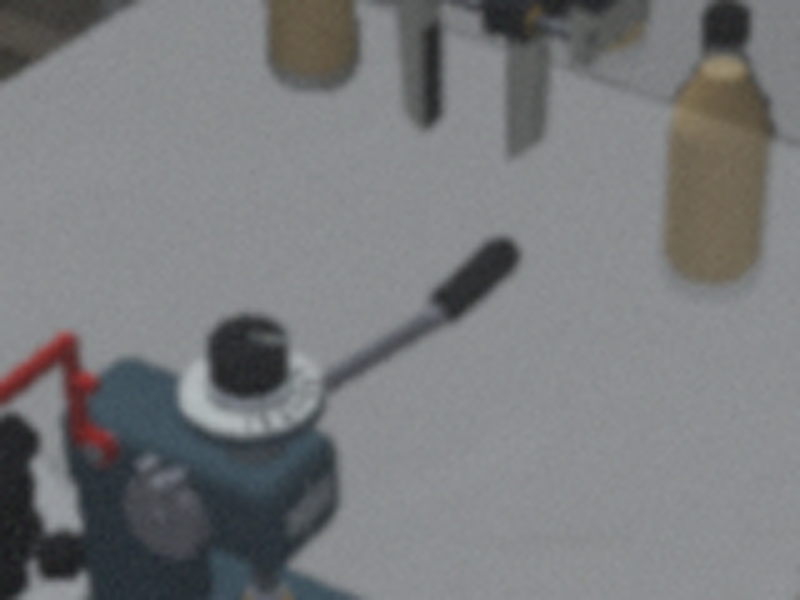

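View pics/t11.png

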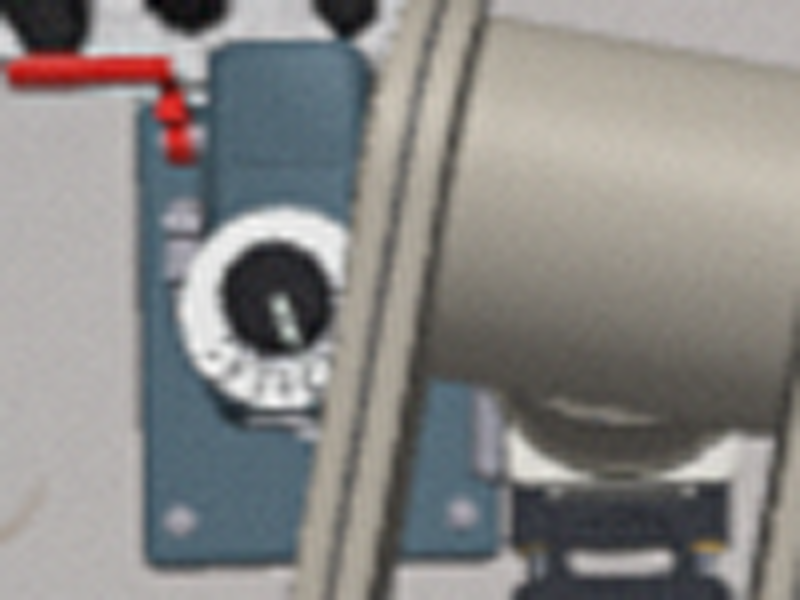

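Emit:
send_rows(motion=[[[0.001,-0.001,0.03],0],[[0.001,-0.001,0.06],0],[[0.001,-0.001,0.09],0],[[0.001,-0.001,0.108],0],[[0.001,-0.001,0.109],0],[[0.001,-0.001,0.109],0]])

```text
t: 19.65
tool_pos: [0.5453, -0.0439, 0.2341]
orientation: [2.197, 2.243, 0.002]
force: [0.5, 1.0, 0.0]
opening: 0.0501
```

```bash
python3 - <<'E'
from h import *
to((.545,-.043,.234))
a=eyes.read_camera("scene")[:,:,::-1]
cv2.imwrite('pics/s12.png',cv2.resize(a[110:230,150:310],None,fx=5,fy=5,interpolation=cv2.INTER_CUBIC))
E
```

```text
t 19.65 p [ 0.5453 -0.0439  0.2341] op 0.0501 F [0.5 1.  0. ]
[[-0.021, 1.0, 0.002], [1.0, 0.021, -0.0], [-0.0, 0.002, -1.0]] [-0.17 -0.02  1.62  0.    1.54 -0.19]
shift [ 0.0009 -0.0002  0.0001]
```

View pics/s12.png

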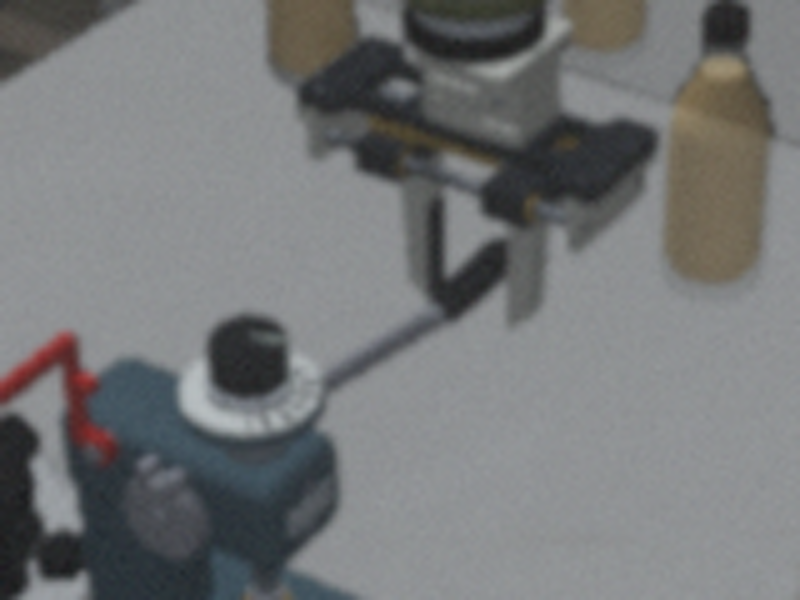

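Emit:
send_rows(motion=[[[0,0,0],0],[[0,0,0],0],[[0,0,0],0],[[0,0,0],0],[[0,0,0],0],[[0,0,0],0]], jaw=0.01, squeeze=50)

```text
t: 20.45
tool_pos: [0.543, -0.044, 0.2324]
orientation: [-2.197, -2.242, 0.004]
force: [-8.9, -0.7, 2.7]
opening: 0.0205
```

```bash
python3 - <<'E'
from h import *
to()
for c in np.arange(0,.91,.09): 
    a=np.pi/4-c
    print(round(c,2), "x fwd",round(-.14*(np.cos(a)-np.cos(np.pi/4)),4),"tz",round(.14*(np.sin(np.pi/4)-np.sin(a)),4))
E
```

```text
t 20.45 p [ 0.543  -0.044   0.2324] op 0.0205 F [-8.9 -0.7  2.7]
[[-0.02, 1.0, -0.004], [1.0, 0.02, -0.0], [-0.0, -0.004, -1.0]] [-0.17 -0.02  1.62 -0.    1.55 -0.19]
0.0 x fwd -0.0 tz 0.0
0.09 x fwd -0.0085 tz 0.0093
0.18 x fwd -0.0161 tz 0.0193
0.27 x fwd -0.0228 tz 0.03
0.36 x fwd -0.0285 tz 0.0412
0.45 x fwd -0.0332 tz 0.0529
0.54 x fwd -0.0368 tz 0.065
0.63 x fwd -0.0393 tz 0.0773
0.72 x fwd -0.0407 tz 0.0898
0.81 x fwd -0.041 tz 0.1024
0.9 x fwd -0.0401 tz 0.115
```

Emit:
send_rows(motion=[[[0,-0.002,0],0],[[0,-0.0105,0.009],0],[[0,-0.018,0.019],0],[[0,-0.025,0.03],0],[[0,-0.0305,0.041],0],[[0,-0.035,0.053],0],[[0,-0.039,0.065],0],[[0,-0.041,0.077],0],[[0,-0.043,0.09],0],[[0,-0.043,0.102],0],[[0,-0.043,0.11],0],[[0,-0.043,0.11],0]])

```text
t: 21.95
tool_pos: [0.5022, -0.0451, 0.1224]
orientation: [2.198, 2.243, 0.001]
force: [3.4, -4.0, 6.8]
opening: 0.0211
```

```bash
python3 - <<'E'
from h import *
to()
a=eyes.read_camera("scene")[:,:,::-1]
cv2.imwrite('pics/s13.png',cv2.resize(a[130:250,150:310],None,fx=5,fy=5,interpolation=cv2.INTER_CUBIC))
E
```

```text
t 21.95 p [ 0.5022 -0.0451  0.1224] op 0.0211 F [ 3.4 -4.   6.8]
[[-0.02, 1.0, 0.001], [1.0, 0.02, -0.001], [-0.001, 0.001, -1.0]] [-0.19 -0.06  1.87 -0.    1.34 -0.21]
```

View pics/s13.png

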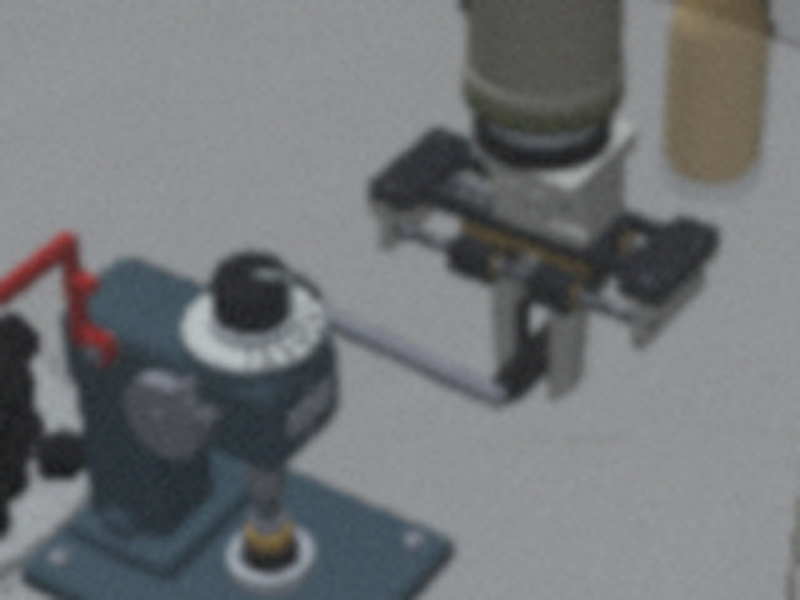

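Emit:
send_rows(motion=[[[0,0,0.002],0],[[0,0,0.004],0],[[0,0,0.006],0],[[0,0.001,0.008],0],[[0,0.001,0.008],0],[[0,0.001,0.008],0]])

```text
t: 22.75
tool_pos: [0.503, -0.0452, 0.1168]
orientation: [2.198, 2.243, -0.0]
force: [-7.6, -2.9, 24.7]
opening: 0.0207
```

Emit:
send_rows(motion=[[[0,-0.001,-0.001],0],[[0,-0.001,-0.001],0],[[0,-0.001,-0.001],0]])

```text
t: 23.12
tool_pos: [0.5028, -0.0451, 0.1171]
orientation: [2.197, 2.242, 0.002]
force: [1.2, -2.3, 13.2]
opening: 0.0211
```

```bash
python3 - <<'E'
from h import *
to()
a=eyes.read_camera("scene")[:,:,::-1];b=eyes.read_camera("top")[:,:,::-1]
cv2.imwrite('pics/s14.png',cv2.resize(a[160:270,140:280],None,fx=5,fy=5,interpolation=cv2.INTER_CUBIC))
cv2.imwrite('pics/t14.png',cv2.resize(b[118:193,180:280],None,fx=8,fy=8,interpolation=cv2.INTER_CUBIC))
E
```

```text
t 23.125 p [ 0.5028 -0.0451  0.1171] op 0.0211 F [ 1.2 -2.3 13.2]
[[-0.02, 1.0, 0.003], [1.0, 0.02, -0.001], [-0.001, 0.003, -1.0]] [-0.19 -0.06  1.87 -0.    1.33 -0.21]
```

View pics/s14.png

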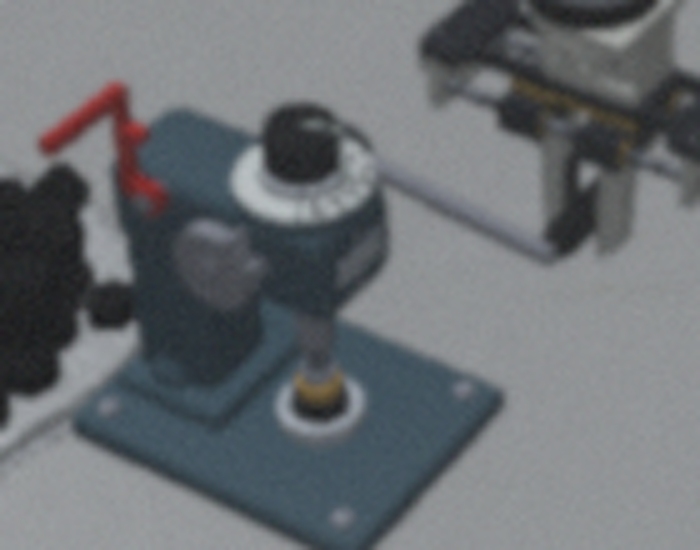

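View pics/t14.png

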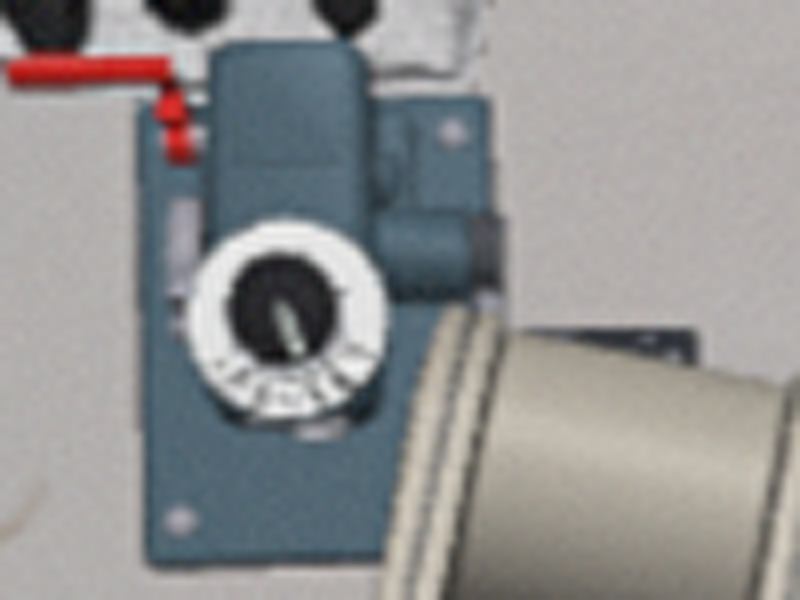

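Emit:
send_rows(motion=[[[0,0,0.001],0],[[0,0,0.001],0],[[0,0,0.001],0],[[0,0,0.001],0],[[0,0,0.001],0],[[0,0,0.001],0]])

```text
t: 23.98
tool_pos: [0.5029, -0.0452, 0.1169]
orientation: [2.196, 2.242, 0.002]
force: [-2.0, -1.5, 20.3]
opening: 0.0207
```

```bash
python3 - <<'E'
from h import *
to()
a=eyes.read_camera("scene"); to()
E
```

```text
t 23.975 p [ 0.5029 -0.0452  0.1169] op 0.0207 F [-2.  -1.5 20.3]
[[-0.021, 1.0, 0.003], [1.0, 0.021, -0.001], [-0.001, 0.003, -1.0]] [-0.19 -0.06  1.87 -0.    1.33 -0.21]
t 24.025 p [ 0.5029 -0.0452  0.1169] op 0.0208 F [-1.7 -2.2 20.6]
[[-0.02, 1.0, 0.003], [1.0, 0.02, -0.001], [-0.001, 0.003, -1.0]] [-0.19 -0.06  1.87 -0.    1.33 -0.21]
```

Steady at 20 N against the stop, so I'm handing in.

```bash
python3 - <<'E'
from h import *
print(ticket.close_job()); to()
E
```

```text
the job is handed in; nothing more can be done
None
the job is handed in; nothing more can be done
```

I set the sleeve to number 5 with the catch on, flipped the catch back, then pulled the lever to its stop. I handed the job in at about 24 s while still gripping the handle.

**Sleeve:** the first turn of 60° only took the sleeve from 2 to 4, probably because the grip slipped. I saw this in the top view and turned it one more number with a 50 N grip. The last top view shows the pointer about 22° to the right of the front, and 5 is at 20°.

**Catch:** the last pictures show it past vertical, with the pin about 12 mm behind its hinge, and it stayed there by itself.

**Lever and stamp:**
- The handle works out at about 139 mm above the table, which is the height given for the stop.
- Just before hand-in the wrist read a steady push of about 20 N, with the 50 N grip on.
- The brass stamp is down on the cap in the nest. I judged this from the picture and could not measure the stamp force directly.

I did not touch the bottle, label roll or spare caps. My measured heights agreed with the text to within about 2 mm.

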